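# Reset and lock the eyepiece of a lensmeter

## Robot

A 6-joint arm with a two-finger parallel gripper is mounted at the origin on the work surface. World frame = base frame: x ahead of the robot, y to its left, z up, the work surface at z = 0. Lengths are in m, angles in rad, forces in N, time in s.
With the tool pointing down it reaches from about 0.25 to 0.8 m from the base axis. Payload 3.9 kg.
Tool frame: the origin (TCP) lies between the finger pads; the fingertips stand 22 mm ahead of it and the grasp point (between the pads) lies 3 mm ahead of it (ctrl.tips_ahead is the distance from the TCP to the fingertips, in m); z points along the fingers, y is the direction in which the jaws open and shut (so a half turn about z gives the same grasp; the last joint's range is limited). The gripper opens to 85 mm and grips with 20 to 120 N. Pads are 22 mm wide; open, the fingers measure 114 mm over their backs; the gripper's body (76 mm by 85 mm) begins 54 mm behind the grasp point. The pads swing forward as they close: fully open they stand 13 mm farther back than shut.
Start: joints at [1.198, 0.26, -0.138, 1.173, 0, 1.571], TCP at [0.191, 0.489, 0.253] pointing down, gripper open.
Joint ranges: [-2.78, 2.78], [-0.83, 1.72], [-1.28, 1.37], [-1.9, 2.12], [-1.57, 1.48], [-3.14, 3.14]. Speed limits (rad/s): [2.57, 2.57, 3.14, 3.14, 3.14, 3.14].

## Interface

Orientations are given as a unit quaternion [x, y, z, w].
In Python, from plant import ctrl, camera, camera_params, job, spotter gives the robot as it stands.
- The arm moves only by the shell command python3 -m inch 'ROWS' [OPENING]. ROWS is JSON, a list of rows, each a list of 2 entries, a list of its own where there are three numbers: the shift along the world's x, y, z in cm, then the turn about the world's z in degrees. A call has 1 to 8 rows; each row shifts and turns the pose as measured when the row begins; what a row does not reach is not made up. A row lasts 1/12 s, in which the tool goes at most 41.7 mm and 7.16 degrees, less where a joint would pass 70% of its speed; a pose out of reach is approached as far as the arm can. A call is refused whole if a number of a shift passes 4.17 or a number of a turn 7.16, either way. A call with a gripper value outside its range is refused whole. OPENING is the opening in per cent of the stroke, from 0 (shut) to 100 (fully open), set as the call begins (- or left out, the last holds). The fingers move at their own pace and stop on an object; the grip force is fixed at half the most. Time passes only in rows, so rows that do not move let the fingers close. It gives the time, the measured TCP pose, the force and the opening at its end, in the units of the state.
- ctrl.sense(): the state, without advancing time (a new reading comes with each control period).
- camera(name): name is "side" or "top" or "wrist"; returns (picture, depth): 420x560x3 uint8, red, green, blue; 420x560 float32, m along the optical axis (not along the pixel's ray), 0 where there is no reading.
- camera_params(name): a dict with "fx", "fy", "cx", "cy" (pixels), "k1" (the pictures are not rectified: a ray, as slopes to the right and down, at radius r is drawn at 1 + k1 r^2 times it, then the intrinsics apply), "R" (3x3) and "t" (3): a world point X has camera coordinates R X + t. Camera axes: x right, y down, z forward; pixel columns grow to the right and rows downward; lengths in m; the calibration is good to about 2 mm. A picture is of the moment at which its call begins: read the wrist's pose just before it. camera_params takes no time and is no camera call; for the wrist camera it gives the pose at the moment of the call.
- job.hand_in(): hands the job in, once; it reports no verdict.
Trained networks look in the newest picture that a camera, given by its name, has taken for a name from the list of things; names that differ only in an ending like _2 or _b are one class to them, and where a whole thing is asked for, a point or a joint stands for the part that bears it (a point fixed in the world has none). Each returns a list of dicts, best first, with "conf" (0 to 1); they miss things now and then, are a little off and sometimes report something else, mostly with a low value. They report only what shows in the picture. A call takes as long as a camera call.
- spotter.boxes_of(label, camera): "position" ([column, row] in pixels, amid what is visible of it).
The state is a dict: "t": time; "joint_pos": joint angles; "qvel": joint speeds; "joint_efforts": joint torques, N m; "tool_pos": TCP position; "tcp_rot": TCP orientation; "ft_force": force on the tool from outside, world axes, zero at the start; "ft_torque": the same for the moment, N m; "finger_gap": finger opening in m.
Only numpy, scipy, OpenCV 4.12 (cv2) and the standard library are available. Lean on these libraries where they do the work, as an engineer would, in place of code of your own. Each camera call takes 0.05 s, during which the arm holds its last target.

## Task

The eyepiece of the lensmeter has been left off zero. Loosen the lock ring under it, turn the eyepiece until its long white zero line stands in line with the index pointer on the side of the telescope, and tighten the lock ring again, firmly by feel but without forcing it, so that the eyepiece stays locked at zero; leave everything else on the table where it is.

Things in the scene. Friction and masses are not known exactly. Their poses are not given: they have to be found in the camera images.
- lensmeter: Ivory upright lensmeter (measures spectacle lenses), fixed to the table. Origin on the table under its vertical optical axis (own z), which telescope, lock ring and eyepiece share. Foot 215 x 155 mm; pillar 50 x 62 mm, 226 mm tall, centre 92 mm from the axis at own +x; black drum at own -y. Off the axis nothing rises above 229 mm. The index pointer points along own +y.
- index_tip (a point): Tip of the index pointer, the fixed mark: a lug 6 mm wide with a black line on top, standing out 37 mm from the axis at the lensmeter's +y, its top 228 mm above the table. The eyepiece is at zero when its zero line points the same way from the axis.
- lock_ring: Lock ring on a quick thread: plain knurled metal, 50 mm diameter, 246 to 262 mm above the table, below the eyepiece and wider. Tightens clockwise seen from above (moving down 2 mm per rad), loosens anticlockwise; tight at the start. Origin on the table under the axis; the frame turns with the ring. Where it comes up tight shifts with the eyepiece's setting: the old angle is wrong, feel for it.
- ring_grip (a point): Centre of the lock ring on the axis, 255 mm above the table: the height to grip it, fingers down either side of the eyepiece, whose top is 44 mm higher. Breaks loose at about 0.55 N m, runs free at 0.15 to 0.2; once it bears, 0.2 N m more per 0.1 rad (felt only while turning). Firm is 0.7 to 1 N m, above 1.2 is forcing. Fingers gripping with 20 N slip round it at about 0.8 N m, with 30 N at 1.2.
- clamp_washer: Thin keyed washer inside the lock ring, out of sight. The tight ring presses on it and it clamps the eyepiece's flange; loose, there is no pressure. It cannot turn, so tightening the ring does not turn the eyepiece. Origin on the table under the axis.
- eyepiece: Eyepiece (the adjuster): black round sleeve, 34 mm diameter, 276 to 299 mm above the table, grey lens on top. Turns about the vertical axis (about 0.1 N m; clamped while the ring is tight), 1.5 mm of height per rad, down when clockwise. Origin on the table under the axis; own +y points to its zero line, at the start 0.5 to 1.25 rad anticlockwise (from above) of the index pointer: turn clockwise.
- zero_line (a point): Outer end of the long white zero line on the eyepiece's top rim, 17 mm from the axis, 299 mm above the table; the line also runs down the side of the sleeve. The short ticks beside it are 0.26 rad apart.
- eyepiece_grip (a point): Point on the axis to grip the eyepiece, 289 mm above the table (the lock ring's top is 27 mm lower, and wider).
- spectacles: Black spectacles standing on the table beside the instrument, folded, 130 x 30 x 45 mm. Leave alone. Origin under the bridge.
- lens_case: White two-lidded contact lens case beside the instrument, 33 x 71 x 19 mm. Leave alone. Origin under its centre.
- spare_eyepiece: A spare eyepiece standing on the table beside the foot: steel spigot 27 mm, black sleeve 34 mm diameter, 46 mm tall. Not to be used. Origin under its centre.
- lens_cleaner: Small pale bottle with white cap, 42 mm diameter, 125 mm tall. Leave alone. Origin under its centre.
- pd_ruler: White flat ruler, 26 x 170 x 5 mm. Leave alone. Origin under its centre.
- penlight: Steel pen torch lying on the table, 13 mm thick, 127 mm long. Leave alone. Origin under its middle.
- occluder: Black eye occluder: round paddle 60 mm diameter with a flat handle, 177 mm long in all. Leave alone. Origin under its middle.

How it is judged:
By the outcome, as a careful person would: the job done as asked, in the order asked, and still so for the second after the job is handed in, with the robot touching nothing.
It also fails if it takes over 58 s, if anything falls off the work surface, if the arm or the gripper's body presses on something with over 40 N, if the wrist force passes 120 N, or if a joint passes its speed limit or range.

## Working session

There is one attempt and no reset: what is moved stays moved. The work goes in short steps, Python scripts to look and compute and a shell command to move; the robot and the scene stay as the last step left them, time stands still between calls to the robot, and variables do not carry over. Pictures are saved under pics/ and viewed, and the job is handed in when it is done.

```bash
ls; mkdir -p pics; cat > h.py <<'E'
import numpy as np, cv2
from plant import ctrl, camera, camera_params, job, spotter
def px2w(name,u,v,z=None,depth=None,P=None):
    P=P or camera_params(name); xd=(u-P["cx"])/P["fx"]; yd=(v-P["cy"])/P["fy"]
    x,y=xd,yd
    for _ in range(20):
        s=1+P["k1"]*(x*x+y*y); x,y=xd/s,yd/s
    R=np.array(P["R"]);t=np.array(P["t"]);d=R.T@np.array([x,y,1.]);o=-R.T@t
    if depth is not None: return o+d*depth
    return o+d*(z-o[2])/d[2]
def w2px(name,X,P=None):
    P=P or camera_params(name); c=np.array(P["R"])@np.array(X)+np.array(P["t"]);x,y=c[0]/c[2],c[1]/c[2]
    s=1+P["k1"]*(x*x+y*y); return P["fx"]*x*s+P["cx"],P["fy"]*y*s+P["cy"]
E
python3 - <<'E'
from h import *
s=ctrl.sense()
for k,v in s.items(): print(k,np.round(v,3))
for n in("top","side","wrist"):
    im,d=camera(n); cv2.imwrite(f"pics/{n}0.png",im[:,:,::-1]); np.save(f"{n}_d.npy",d)
    P=camera_params(n);print(n,P["fx"],-np.array(P["R"]).T@P["t"])
for n in("top","side"):
  for l in("eyepiece","zero_line","index_tip","lock_ring","lensmeter"):
    print(n,l,[(np.round(b["position"]),round(b["conf"],2)) for b in spotter.boxes_of(l,n)][:3])
E
```

```text
pics
t 0.0
joint_pos [ 1.198  0.261 -0.139  1.173  0.     1.571]
qvel [0.001 0.    0.001 0.001 0.001 0.   ]
joint_efforts [-1.0000e-03 -4.0568e+01  2.5392e+01  1.9000e-02 -0.0000e+00  0.0000e+00]
tool_pos [0.191 0.488 0.252]
tcp_rot [ 0.185  0.983 -0.001 -0.   ]
ft_force [-0.025  0.07   0.057]
ft_torque [-0.018 -0.014  0.019]
finger_gap 0.085
top 413.4206164321999 [ 0.4580637  -0.00914822  1.4076294 ]
side 381.1637159843288 [0.44256371 0.69274234 0.86535374]
wrist 353.44100607360605 [0.11602187 0.51713503 0.37350245]
top eyepiece [(array([242., 206.]), 0.66)]
top zero_line [(array([244., 207.]), 0.42)]
top index_tip [(array([248., 197.]), 0.85), (array([370., 242.]), 0.35)]
top lock_ring [(array([214., 187.]), 0.57), (array([246., 212.]), 0.41)]
top lensmeter [(array([250., 199.]), 0.82), (array([184., 245.]), 0.29)]
side eyepiece [(array([284., 212.]), 0.74), (array([271., 258.]), 0.69), (array([285., 200.]), 0.52)]
side zero_line [(array([286., 199.]), 0.65)]
side index_tip [(array([271., 255.]), 0.62), (array([326., 356.]), 0.35)]
side lock_ring [(array([284., 212.]), 0.61)]
side lensmeter [(array([273., 259.]), 0.73)]
```

```bash
python3 - <<'E'
import cv2
t=cv2.imread("pics/top0.png");s=cv2.imread("pics/side0.png")
cv2.imwrite("pics/topc.png",cv2.resize(t[130:280,150:350],None,fx=4,fy=4,interpolation=2))
cv2.imwrite("pics/sidec.png",cv2.resize(s[150:300,190:390],None,fx=4,fy=4,interpolation=2))
E
```

```text
(no output)
```

View pics/top0.png

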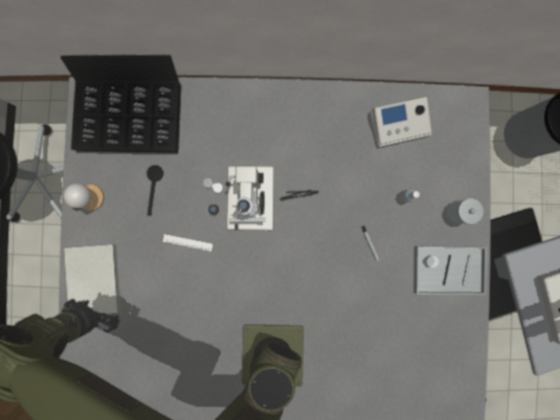

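View pics/side0.png

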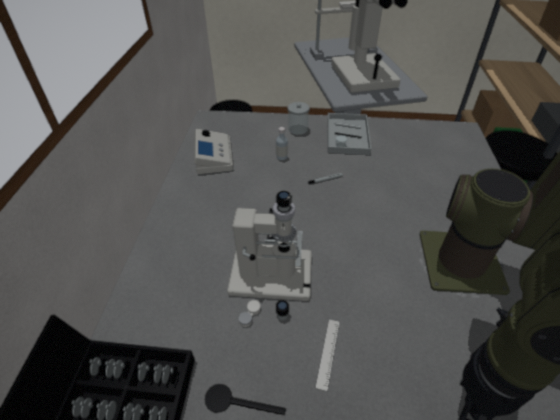

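```bash
ls pics
```

```text
side0.png
sidec.png
top0.png
topc.png
wrist0.png
```

View pics/topc.png

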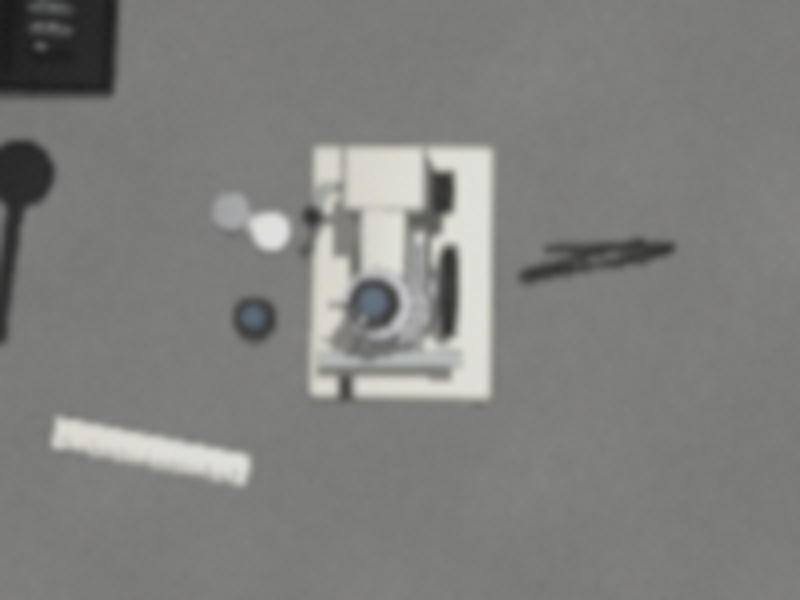

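View pics/sidec.png

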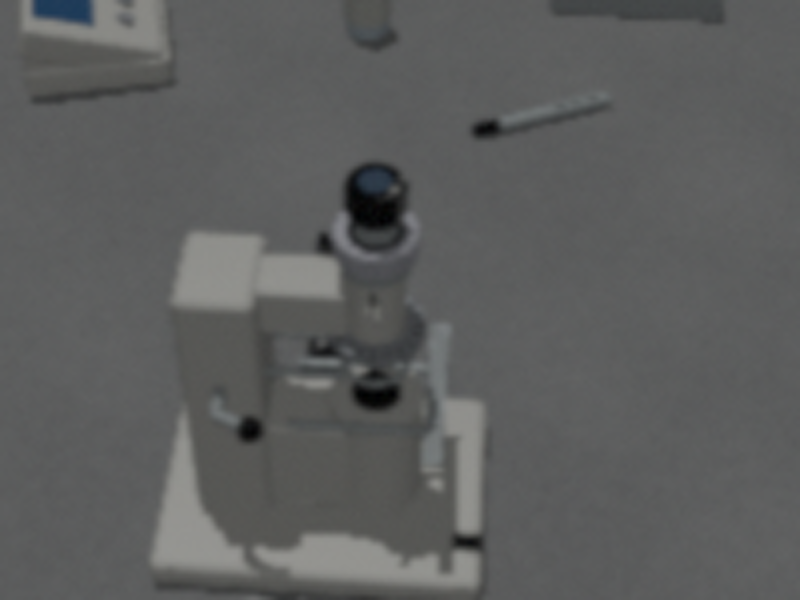

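The top view shows the robot at the bottom, the lensmeter at (248,198) and its eyepiece at (243,206). The pillar is farther from the robot, so own +y points left, which is about world +y. The side view has the eyepiece top at (284,195).

```bash
python3 - <<'E'
from h import *
print(px2w("top",243.2,205.7,z=.299), px2w("side",284,195.5,z=.299))
print([px2w("top",150+a/4,130+b/4,z=.03) for a,b in((315,147),(493,147),(490,400),(310,396))])
d=np.load("top_d.npy"); print(d[203:209,238:250].round(3))
P=camera_params("wrist");print(np.round(P["R"],2),P["t"])
E
```

```text
[0.49342655 0.08468547 0.299     ] [0.4938424 0.0894178 0.299    ]
[array([0.6314225 , 0.15965462, 0.03      ]), array([0.63492643, 0.01048432, 0.03      ]), array([0.42350781, 0.00776157, 0.03      ]), array([0.42312295, 0.15767924, 0.03      ])]
[[1.108 1.108 1.108 1.106 1.108 1.107 1.109 1.11  1.109 1.111 1.108 1.12 ]
 [1.107 1.106 1.111 1.108 1.105 1.109 1.11  1.108 1.105 1.105 1.108 1.12 ]
 [1.107 1.109 1.104 1.111 1.111 1.103 1.11  1.105 1.111 1.106 1.111 1.112]
 [1.107 1.107 1.11  1.107 1.107 1.109 1.109 1.108 1.109 1.108 1.111 1.112]
 [1.109 1.111 1.109 1.109 1.109 1.11  1.107 1.107 1.108 1.11  1.107 1.145]
 [1.112 1.11  1.105 1.108 1.105 1.103 1.111 1.11  1.104 1.107 1.114 1.144]]
[[ 0.36  0.93 -0.  ]
 [ 0.88 -0.34  0.32]
 [ 0.29 -0.12 -0.95]] [-0.52376312 -0.04235838  0.38091136]
```

View pics/wrist0.png

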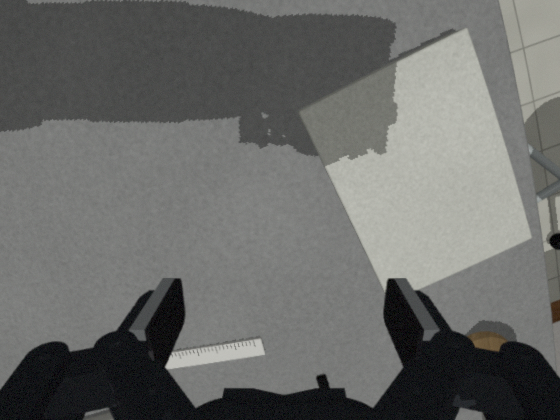

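Both views put the axis at about (0.494, 0.087), and the foot edges give a lensmeter yaw of about 0.01 rad. I'll raise the arm and go above it.

```bash
python3 -m inch '[[[0,0,4.1],0],[[0,0,4.1],0],[[0.5,-0.6,4],0],[[1,-1.5,3.5],0],[[2,-2.8,2],0],[[2.4,-3.3,0],0],[[2.4,-3.3,0],0],[[2.4,-3.3,0],0]]' 100; python3 -m inch '[[[2.4,-3.3,0],0],[[2.4,-3.3,0],0],[[2.4,-3.3,0],0],[[2.4,-3.3,0],0],[[2.4,-3.3,0],0],[[2.4,-3.3,0],0],[[2.4,-3.3,0],0]]'
```

```text
t: 1.32
tool_pos: [0.2948, 0.3335, 0.4312]
tcp_rot: [0.178, 0.984, -0.007, -0.001]
ft_force: [1.7, 0.1, -0.0]
finger_gap: 0.0854
t: 1.9
tool_pos: [0.4642, 0.0951, 0.4341]
tcp_rot: [0.177, 0.984, -0.004, 0.003]
ft_force: [0.7, 1.1, -0.3]
finger_gap: 0.0859
```

```bash
python3 -m inch '[[[3.0,-0.8,-1.4],0],[[0,0,0],0],[[0,0,0],0]]'; cat > look.py <<'E'
import sys
from h import *
n=sys.argv[1]; s=ctrl.sense(); P=camera_params("wrist"); im,d=camera("wrist")
cv2.imwrite(f"pics/{n}.png",im[:,:,::-1]); np.savez(f"{n}.npz",d=d,im=im,R=P["R"],t=P["t"])
print(np.round(s["tool_pos"],4),np.round(s["joint_pos"],3),np.round(s["ft_torque"],3))
for l in("eyepiece","zero_line","index_tip","lock_ring","ring_grip"):
    print(l,[(np.round(b["position"],1),round(b["conf"],2)) for b in spotter.boxes_of(l,"wrist")][:3])
u,v=w2px("wrist",[.494,.087,.299],P); print("expect",u,v)
E
python3 look.py w1
```

```text
t: 2.15
tool_pos: [0.4996, 0.079, 0.4193]
tcp_rot: [0.183, 0.983, -0.005, 0.004]
ft_force: [0.2, -0.7, 1.3]
finger_gap: 0.0855
[0.4996 0.079  0.4193] [ 0.164  0.211  0.225  1.58  -0.012  0.532] [0.046 0.039 0.049]
eyepiece [(array([292.3, 195.8]), 0.77), (array([290.2, 174.3]), 0.33)]
zero_line [(array([294.1, 197. ]), 0.82)]
index_tip [(array([305. , 177.1]), 0.83), (array([386.5, 161.9]), 0.67)]
lock_ring [(array([291.6, 171.2]), 0.82)]
ring_grip [(array([291.2, 173.3]), 0.77)]
expect 294.5216437768774 199.16921464981064
```

View pics/w1.png

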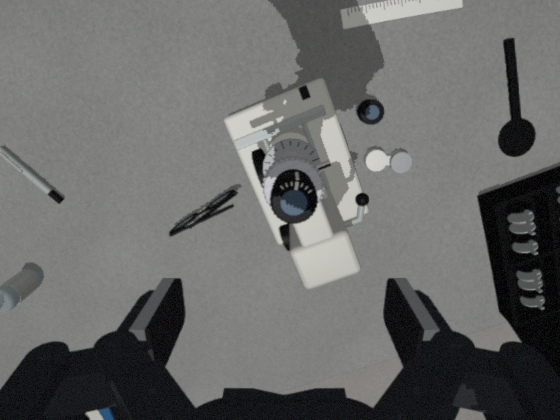

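```bash
python3 - <<'E'
import cv2
t=cv2.imread("pics/w1.png")
cv2.imwrite("pics/w1c.png",cv2.resize(t[130:230,240:360],None,fx=6,fy=6,interpolation=2))
E
```

```text
(no output)
```

View pics/w1c.png

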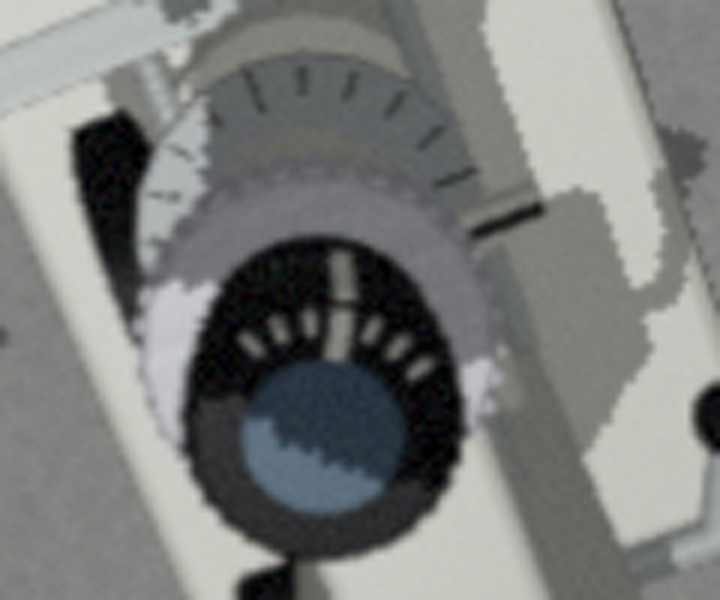

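The crop shows the zero line at (297,182), pointing up the picture. The index pointer's black line runs from (319,169) to (330,165), and the lens centre is at (294,203).

```bash
python3 - <<'E'
from h import *
f=np.load("w1.npz");P=camera_params("wrist");P["R"]=f["R"];P["t"]=f["t"]
g=lambda a,b,z:px2w("wrist",240+(a+.5)/6-.5,130+(b+.5)/6-.5,z=z,P=P)
c=g(325,437,.299); zo=g(342,308,.299); zi=g(339,355,.299)
p1=g(475,236,.228);p2=g(542,209,.228)
print(c,zo,zi,p1,p2)
a=lambda v:np.arctan2(v[1],v[0])
print("zero",a(zo-c),np.linalg.norm(zo-c),a(zo-zi),"ptr",a(p2-c),np.linalg.norm((p2-c)[:2]),a(p2-p1))
E
```

```text
[0.49607056 0.08563949 0.299     ] [0.48202537 0.09301254 0.299     ] [0.48721198 0.09070935 0.299     ] [0.49598999 0.11086405 0.228     ] [0.49567094 0.12153732 0.228     ]
zero 2.6581830073314148 0.015862824515091477 2.723684653625488 ptr 1.5819279769792978 0.035900051584084734 1.600679778830932
```

The zero line is about 1.09 rad anticlockwise of the pointer, inside the stated range. The pointer tip measures 36 mm from the axis, as expected. The axis is at about (0.4958, 0.0865), so I'll centre and descend in two steps.

```bash
python3 -m inch '[[[-0.4,0.75,-2],0],[[0,0,-3.5],0],[[0,0,-2],0],[[0,0,0],0],[[0,0,0],0]]'; python3 look.py w2
python3 - <<'E'
import cv2
t=cv2.imread("pics/w2.png")
cv2.imwrite("pics/w2c.png",cv2.resize(t[190:420,100:460],None,fx=2.2,fy=2.2,interpolation=2))
E
```

```text
t: 2.87
tool_pos: [0.492, 0.0929, 0.3472]
tcp_rot: [0.177, 0.984, -0.003, 0.009]
ft_force: [-0.5, 0.7, 0.7]
finger_gap: 0.0853
[0.492  0.0929 0.3472] [ 0.194  0.184  0.005  1.377 -0.012  0.549] [ 0.023 -0.049  0.06 ]
eyepiece [(array([275.8, 255.5]), 0.79), (array([  2.3, 301.3]), 0.68)]
zero_line [(array([274.3, 255.7]), 0.79)]
index_tip [(array([301.6, 207. ]), 0.73)]
lock_ring [(array([277.7, 217.9]), 0.85)]
ring_grip [(array([279.8, 214.1]), 0.57), (array([  8.9, 207.2]), 0.24)]
expect 276.89962889055045 259.95022138953306
```

View pics/w2c.png

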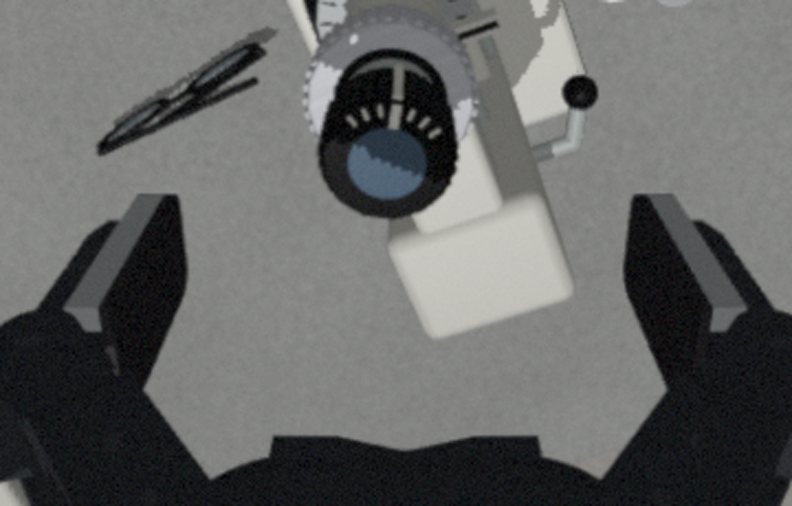

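```bash
python3 - <<'E'
from h import *
f=np.load("w2.npz");P=camera_params("wrist");P["R"]=f["R"];P["t"]=f["t"]
g=lambda a,b,z:px2w("wrist",100+(a+.5)/2.2-.5,190+(b+.5)/2.2-.5,z=z,P=P)
c=g(387,164,.299); print(c, g(388,150,.299), g(398,127,.299))
p1=g(462,35,.228);p2=g(497,21,.228);print(p1,p2)
EOF=0
E
python3 -m inch '[[[0,0,0],0]]';python3 -m inch '[[[0,0,0],0]]'
```

```text
[0.49617318 0.08545868 0.299     ] [0.49272504 0.0870258  0.299     ] [0.48785324 0.09141264 0.299     ]
[0.49545199 0.10975083 0.228     ] [0.49485847 0.12186863 0.228     ]
t: 3.25
tool_pos: [0.4941, 0.0925, 0.349]
tcp_rot: [0.178, 0.984, -0.002, 0.011]
ft_force: [0.1, 0.3, 0.2]
finger_gap: 0.0851
t: 3.33
tool_pos: [0.4946, 0.0924, 0.3496]
tcp_rot: [0.178, 0.984, -0.002, 0.012]
ft_force: [0.2, 0.8, 0.3]
finger_gap: 0.0855
```

```bash
python3 -m inch '[[[0.15,-0.6,-1.5],0],[[0,0,-2.5],0],[[0,0,-2],0],[[0,0,0],0]]'; python3 - <<'E'
from h import *
from scipy.spatial.transform import Rotation as Ro
for _ in range(3):
  s=ctrl.sense(); R=Ro.from_quat(s["tcp_rot"]).as_matrix(); print(np.round(s["tool_pos"],4),R[:,2].round(4),R[:,1].round(3),np.round(s["joint_pos"],3),np.round(s["qvel"],3))
E
```

```text
t: 3.67
tool_pos: [0.4987, 0.0862, 0.2911]
tcp_rot: [0.178, 0.984, -0.0, 0.015]
ft_force: [-1.0, 0.4, 0.1]
finger_gap: 0.0853
[0.4987 0.0862 0.2911] [ 0.0303 -0.0064 -0.9995] [0.35  0.937 0.005] [ 0.178  0.193 -0.129  1.22  -0.012  0.536] [-0.003 -0.017  0.058  0.041  0.003  0.   ]
[0.4987 0.0862 0.2911] [ 0.0303 -0.0064 -0.9995] [0.35  0.937 0.005] [ 0.178  0.193 -0.129  1.22  -0.012  0.536] [-0.003 -0.017  0.058  0.041  0.003  0.   ]
[0.4987 0.0862 0.2911] [ 0.0303 -0.0064 -0.9995] [0.35  0.937 0.005] [ 0.178  0.193 -0.129  1.22  -0.012  0.536] [-0.003 -0.017  0.058  0.041  0.003  0.   ]
```

```bash
python3 -m inch '[[[-0.25,0,-2.2],0],[[0,0,-1],0]]'; python3 look.py w3
```

```text
t: 3.83
tool_pos: [0.4977, 0.0863, 0.261]
tcp_rot: [0.178, 0.984, 0.0, 0.017]
ft_force: [-0.6, -0.5, -0.5]
finger_gap: 0.0856
[0.4977 0.0863 0.261 ] [ 0.179  0.199 -0.2    1.139 -0.012  0.537] [-0.029  0.043  0.019]
eyepiece [(array([280.9, 344.7]), 0.79)]
zero_line [(array([282.3, 345.3]), 0.9), (array([297.7, 241.7]), 0.58)]
index_tip [(array([297.4, 241.6]), 0.82)]
lock_ring [(array([281.9, 274.3]), 0.74)]
ring_grip [(array([283.3, 272. ]), 0.64)]
expect 285.6094377426844 372.6515443776783
```

View pics/w3.png

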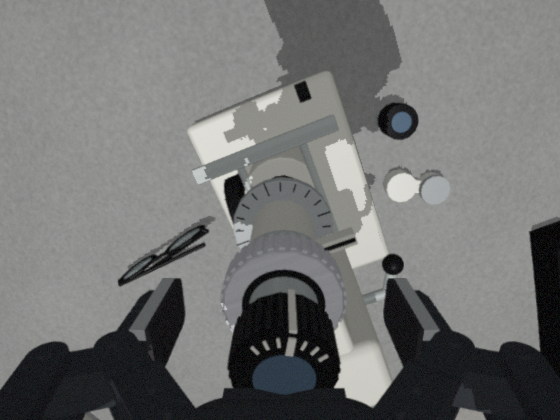

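The ring at (284,275) sits between the fingers at (165,320) and (405,320). Closing on it.

```bash
cat > st.py <<'E'
from h import *
from scipy.spatial.transform import Rotation as Ro
s=ctrl.sense(); R=Ro.from_quat(s["tcp_rot"]).as_matrix()
print("t",s["t"],"pos",np.round(s["tool_pos"],4),"z",R[:2,2].round(3),"jaw deg",round(float(np.degrees(np.arctan2(R[1,1],R[0,1]))),2),"F",np.round(s["ft_force"],1),"T",np.round(s["ft_torque"],3),"gap",round(float(s["finger_gap"]),4),"q6",round(float(s["joint_pos"][5]),3))
E
python3 -m inch '[[[-0.1,0,-0.2],0],[[0,0,0],0],[[0,0,0],0],[[0,0,0],0]]' 0; python3 st.py
```

```text
t: 4.47
tool_pos: [0.5, 0.0851, 0.2651]
tcp_rot: [0.178, 0.984, -0.0, 0.023]
ft_force: [-2.0, -3.0, -1.3]
finger_gap: 0.0479
t 4.4667 pos [0.5    0.0851 0.2651] z [ 0.044 -0.009] jaw deg 69.45 F [-2.  -3.  -1.3] T [-0.327  0.233  0.04 ] gap 0.0479 q6 0.537
```

```bash
python3 -m inch '[[[0,0,-0.2],3]]'; python3 st.py;  python3 -m inch '[[[-0.1,0,-0.2],5]]'; python3 st.py
```

```text
t: 4.55
tool_pos: [0.5001, 0.0852, 0.265]
tcp_rot: [0.153, 0.988, 0.001, 0.023]
ft_force: [-5.7, 1.5, 18.0]
finger_gap: 0.0483
t 4.55 pos [0.5001 0.0852 0.265 ] z [ 0.047 -0.006] jaw deg 72.42 F [-5.7  1.5 18. ] T [ 0.528  0.95  -0.465] gap 0.0483 q6 0.484
t: 4.63
tool_pos: [0.5002, 0.0856, 0.2653]
tcp_rot: [0.109, 0.994, 0.003, 0.025]
ft_force: [-0.6, 0.5, 7.6]
finger_gap: 0.0479
t 4.6333 pos [0.5002 0.0856 0.2653] z [0.051 0.   ] jaw deg 77.52 F [-0.6  0.5  7.6] T [ 0.159  0.193 -0.562] gap 0.0479 q6 0.393
```

```bash
for i in 1; do python3 -m inch '[[[0,0,0],6],[[0,0,0],6]]'; python3 st.py; done;  python3 -m inch '[[[0,0,0],6],[[0,0,0.1],6]]'; python3 st.py
```

```text
t: 4.8
tool_pos: [0.5001, 0.0865, 0.2656]
tcp_rot: [0.0, 1.0, 0.007, 0.025]
ft_force: [0.8, 2.3, -2.5]
finger_gap: 0.048
t 4.8 pos [0.5001 0.0865 0.2656] z [0.05  0.013] jaw deg 90.01 F [ 0.8  2.3 -2.5] T [ 0.131 -0.048 -0.22 ] gap 0.048 q6 0.169
t: 4.97
tool_pos: [0.5, 0.0874, 0.2662]
tcp_rot: [-0.109, 0.994, 0.01, 0.024]
ft_force: [2.9, 2.5, -10.8]
finger_gap: 0.048
t 4.9667 pos [0.5    0.0874 0.2662] z [0.046 0.026] jaw deg 102.59 F [  2.9   2.5 -10.8] T [ 0.029 -0.499 -0.251] gap 0.048 q6 -0.057
```

```bash
python3 -m inch '[[[0,0,0],6],[[0,0,0],6]]'; python3 st.py; python3 look.py w4 | head -1
```

```text
t: 5.13
tool_pos: [0.5, 0.0883, 0.2665]
tcp_rot: [-0.218, 0.976, 0.014, 0.023]
ft_force: [-2.0, 2.8, 2.3]
finger_gap: 0.0478
t 5.1333 pos [0.5    0.0883 0.2665] z [0.039 0.037] jaw deg 115.2 F [-2.   2.8  2.3] T [-0.155  0.114 -0.251] gap 0.0478 q6 -0.282
[0.5    0.0883 0.2665] [ 0.157  0.193 -0.194  1.139  0.03  -0.282] [-0.155  0.114 -0.251]
```

View pics/w4.png

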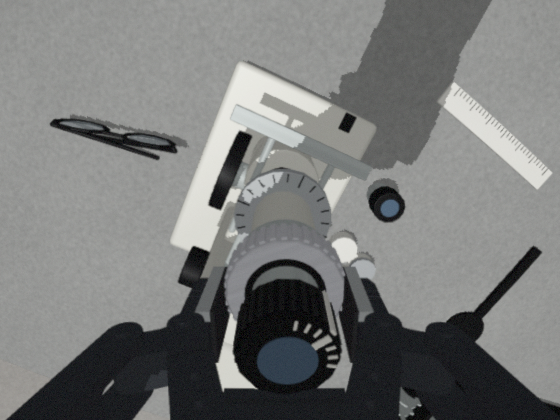

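The ring is about 0.8 rad loose and turns freely at roughly 0.2 N m. The two grip directions give an axis of (0.4962, 0.0865), which agrees with vision. Next I release it and rise to the eyepiece.

```bash
python3 -m inch '[[[0,0,0],0],[[0,0,0],0],[[0,0,0],0]]' 75; python3 st.py; python3 -m inch '[[[-0.3,-0.2,1.2],0],[[0,0,1.2],0]]'; python3 st.py
```

```text
t: 5.68
tool_pos: [0.5004, 0.0876, 0.2663]
tcp_rot: [-0.213, 0.977, 0.013, 0.023]
ft_force: [-0.8, -0.9, 0.2]
finger_gap: 0.0643
t 5.6833 pos [0.5004 0.0876 0.2663] z [0.04  0.035] jaw deg 114.6 F [-0.8 -0.9  0.2] T [-0.023  0.03   0.028] gap 0.0643 q6 -0.272
t: 5.85
tool_pos: [0.4962, 0.0846, 0.2883]
tcp_rot: [-0.212, 0.977, 0.012, 0.021]
ft_force: [-0.4, 0.4, -0.1]
finger_gap: 0.0646
t 5.85 pos [0.4962 0.0846 0.2883] z [0.036 0.033] jaw deg 114.49 F [-0.4  0.4 -0.1] T [-0.015  0.002 -0.059] gap 0.0646 q6 -0.274
```

```bash
python3 -m inch '[[[0,0.15,0.4],0],[[0,0,0],0],[[0,0,0],0],[[0,0,0],0]]' 0; python3 st.py; python3 look.py w5|head -1
```

```text
t: 6.18
tool_pos: [0.4971, 0.0872, 0.295]
tcp_rot: [-0.211, 0.977, 0.014, 0.023]
ft_force: [-0.9, 0.6, 0.0]
finger_gap: 0.0323
t 6.1833 pos [0.4971 0.0872 0.295 ] z [0.04  0.036] jaw deg 114.41 F [-0.9  0.6  0. ] T [-0.4    0.081 -0.032] gap 0.0323 q6 -0.269
[0.4971 0.0872 0.295 ] [ 0.156  0.178 -0.139  1.209  0.03  -0.269] [-0.4    0.081 -0.032]
```

View pics/w5.png

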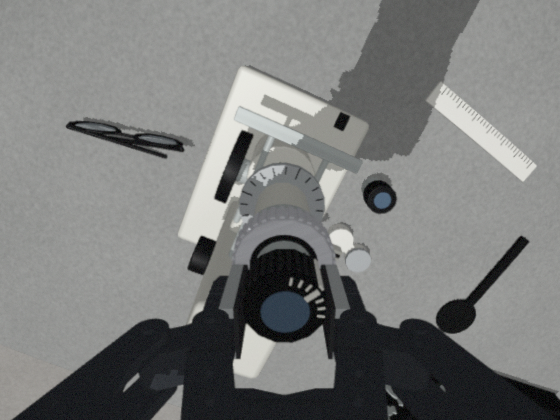

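The eyepiece is gripped, with a gap of 32 mm. I'll turn it clockwise most of the way, then measure.

```bash
python3 -m inch '[[[0,0,0],-5]]'; python3 st.py; python3 -m inch '[[[0,0,0],-6.5],[[0,0,0],-6.5],[[0,0,0],-6.5]]'; python3 st.py; python3 -m inch '[[[0,0,0],-6.5],[[0,0,0],-6.5],[[0,0,0],-6.5],[[0,0,0],-6.5]]'; python3 st.py;  python3 look.py w6|head -1;python3 - <<'E'
import cv2
t=cv2.imread("pics/w6.png")
cv2.imwrite("pics/w6c.png",cv2.resize(t[220:360,200:380],None,fx=4,fy=4,interpolation=2))
E
```

```text
t: 6.57
tool_pos: [0.4971, 0.087, 0.2948]
tcp_rot: [-0.168, 0.985, 0.012, 0.024]
ft_force: [-1.9, 1.4, 3.5]
finger_gap: 0.0323
t 6.5667 pos [0.4971 0.087  0.2948] z [0.042 0.032] jaw deg 109.34 F [-1.9  1.4  3.5] T [-0.057  0.189  0.107] gap 0.0323 q6 -0.178
t: 6.82
tool_pos: [0.4972, 0.0865, 0.2943]
tcp_rot: [0.01, 1.0, 0.008, 0.025]
ft_force: [-1.6, 1.7, 3.8]
finger_gap: 0.0325
t 6.8167 pos [0.4972 0.0865 0.2943] z [0.051 0.015] jaw deg 88.93 F [-1.6  1.7  3.8] T [-0.004  0.277  0.12 ] gap 0.0325 q6 0.188
t: 7.15
tool_pos: [0.497, 0.0858, 0.2936]
tcp_rot: [0.245, 0.969, 0.001, 0.026]
ft_force: [-1.6, 0.5, 2.9]
finger_gap: 0.032
t 7.15 pos [0.497  0.0858 0.2936] z [ 0.051 -0.011] jaw deg 61.6 F [-1.6  0.5  2.9] T [0.085 0.435 0.112] gap 0.032 q6 0.679
[0.497  0.0858 0.2936] [ 0.183  0.175 -0.146  1.202 -0.021  0.679] [0.085 0.435 0.112]
```

View pics/w6c.png

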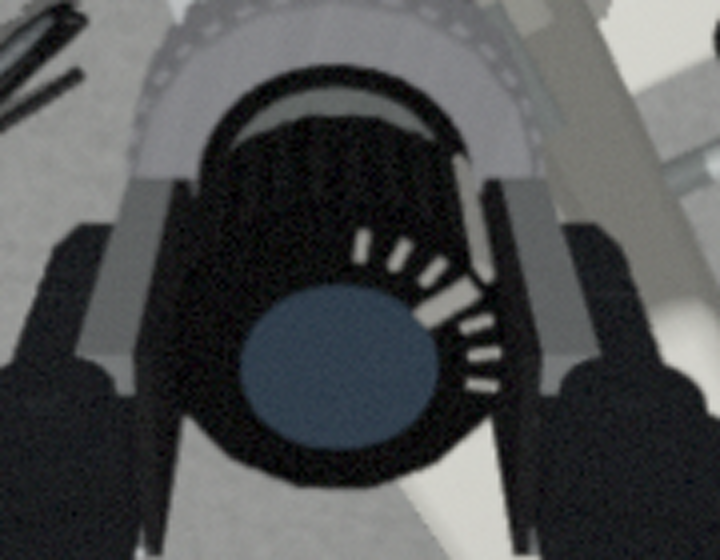

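The zero line runs from crop (428,315) to (475,283), and the lens centre is at (339,367).

```bash
cat > ang.py <<'E'
from h import *
def run(npz,x0,y0,k,c,zi,zo,p1=None,p2=None,z=.2975,ticks=()):
    f=np.load(npz);P=camera_params("wrist");P["R"]=f["R"];P["t"]=f["t"]
    g=lambda p,z:px2w("wrist",x0+(p[0]+.5)/k-.5,y0+(p[1]+.5)/k-.5,z=z,P=P)
    a=lambda v:np.degrees(np.arctan2(v[1],v[0]))
    C,I,O=g(c,z),g(zi,z),g(zo,z); A=np.array([.4962,.0865,z])
    print("centre",C.round(4),"zero: own ctr",a(O-C),"axis",a(O-A),"line",a(O-I),"r",np.linalg.norm(O-C),np.linalg.norm(O-A))
    for t in ticks: print("  tick",a(g(t,z)-C),a(g(t,z)-A))
    if p1:
        p1,p2=g(p1,.228),g(p2,.228); print("ptr tip",p2.round(4),"own",a(p2-C),"axis",a(p2-A),"line",a(p2-p1))
E
python3 - <<'E'
from ang import run
run("w6.npz",200,220,4,(339,367),(428,315),(475,283),ticks=[(362,247),(401,256),(434,271),(478,324),(486,353),(484,385)])
run("w1.npz",240,130,6,(325,437),(339,355),(342,308),(475,236),(542,209),z=.299,ticks=[(254,345),(281,330),(310,324),(373,331),(397,348),(420,368)])
E
```

```text
centre [0.496  0.0855 0.2975] zero: own ctr 98.21135990887052 axis 99.30040147890132 line 100.95046090970125 r 0.015976350424997957 0.015058695694745414
  tick 142.72884640374676 146.37752850607987
  tick 126.96329226744682 129.97435320589796
  tick 112.36131530026744 114.53120833143093
  tick 81.71274890089447 81.76939183416579
  tick 67.5546505370572 66.59722144458284
  tick 52.2904512350064 50.333219612294684
centre [0.4961 0.0856 0.299 ] zero: own ctr 152.30266749348283 axis 155.3235509677295 line 156.05563537729196 r 0.015862824515091477 0.015599143978742604
  tick -164.29420199052433 -161.14636078741205
  tick -179.16039053983457 -175.7130154712321
  tick 166.68092119933857 170.25619121099848
  tick 136.06321050948333 139.0467443844828
  tick 121.69907383385414 124.15590691953084
  tick 106.55771194694309 108.15962270556977
ptr tip [0.4957 0.1215 0.228 ] own 90.63779657458221 axis 90.8650941288864 line 91.71219567894646
```

The zero line stands at about 98° and the pointer at about 91°. Turning a further 7°.

```bash
python3 -m inch '[[[0,0,0],-4],[[0,0,0],-3],[[0,0,0],0]]'; python3 st.py; python3 -m inch '[[[0,0,0],0],[[0,0,0],0],[[0,0,0],0]]' 75;  python3 st.py; python3 -m inch '[[[0,0,2],0],[[0,0,3.5],-7],[[0,0,3],-7],[[0,0,2],-7],[[0,0,0],-7],[[0,0,0],-7],[[0,0,0],-7],[[0,0,0],-7]]'; python3 st.py
```

```text
t: 7.7
tool_pos: [0.4968, 0.0857, 0.2934]
tcp_rot: [0.301, 0.953, -0.001, 0.026]
ft_force: [-1.3, 1.0, 3.2]
finger_gap: 0.0322
t 7.7 pos [0.4968 0.0857 0.2934] z [ 0.049 -0.017] jaw deg 55.03 F [-1.3  1.   3.2] T [ 0.03   0.427 -0.049] gap 0.0322 q6 0.796
t: 7.95
tool_pos: [0.4974, 0.0851, 0.2924]
tcp_rot: [0.298, 0.954, -0.001, 0.026]
ft_force: [-0.1, -0.1, -0.1]
finger_gap: 0.064
t 7.95 pos [0.4974 0.0851 0.2924] z [ 0.049 -0.018] jaw deg 55.29 F [-0.1 -0.1 -0.1] T [ 0.016  0.096 -0.03 ] gap 0.064 q6 0.791
t: 8.62
tool_pos: [0.497, 0.0833, 0.4002]
tcp_rot: [0.674, 0.738, -0.01, 0.021]
ft_force: [-0.5, 0.2, 0.5]
finger_gap: 0.0641
t 8.6167 pos [0.497  0.0833 0.4002] z [ 0.018 -0.043] jaw deg 5.17 F [-0.5  0.2  0.5] T [ 0.084  0.049 -0.011] gap 0.0641 q6 1.674
```

```bash
python3 -m inch '[[[0,0,0],-5],[[0,0,0],0]]';python3 look.py w7;python3 - <<'E'
import cv2
t=cv2.imread("pics/w7.png")
cv2.imwrite("pics/w7c.png",cv2.resize(t[150:270,210:360],None,fx=5,fy=5,interpolation=2))
E
```

```text
t: 8.78
tool_pos: [0.4979, 0.0831, 0.4001]
tcp_rot: [0.708, 0.706, -0.011, 0.021]
ft_force: [0.0, -0.4, -0.6]
finger_gap: 0.0644
[0.4979 0.0831 0.4001] [ 0.193  0.202  0.162  1.525 -0.047  1.767] [ 0.015 -0.     0.006]
eyepiece [(array([277.9, 203.2]), 0.72), (array([308.5, 148.4]), 0.56), (array([314. , 240.3]), 0.23)]
zero_line [(array([277.2, 203.9]), 0.63)]
index_tip [(array([308.5, 147.8]), 0.64)]
lock_ring [(array([278.2, 178.5]), 0.67)]
ring_grip []
expect 275.1022117255768 207.9301419301557
```

View pics/w7c.png

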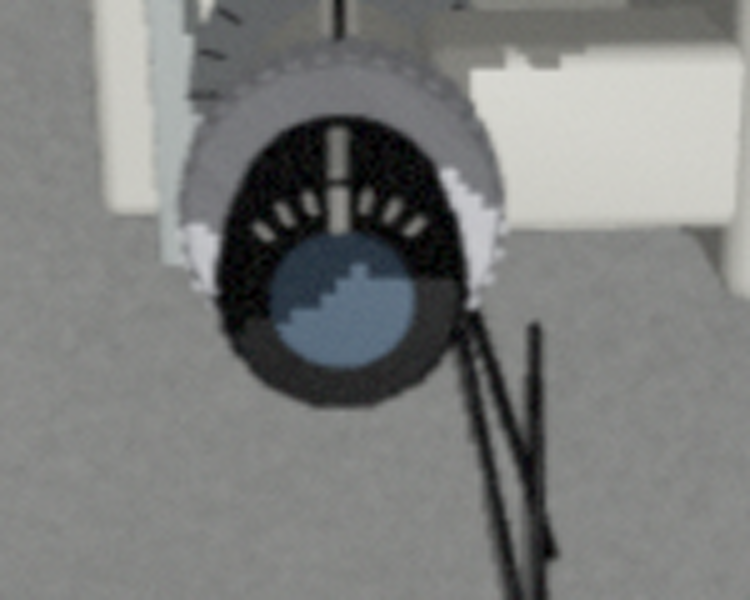

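```bash
python3 - <<'E'
import cv2
t=cv2.imread("pics/w7.png")
cv2.imwrite("pics/w7d.png",cv2.resize(t[120:220,240:320],None,fx=6,fy=6,interpolation=2))
E
```

```text
(no output)
```

View pics/w7d.png

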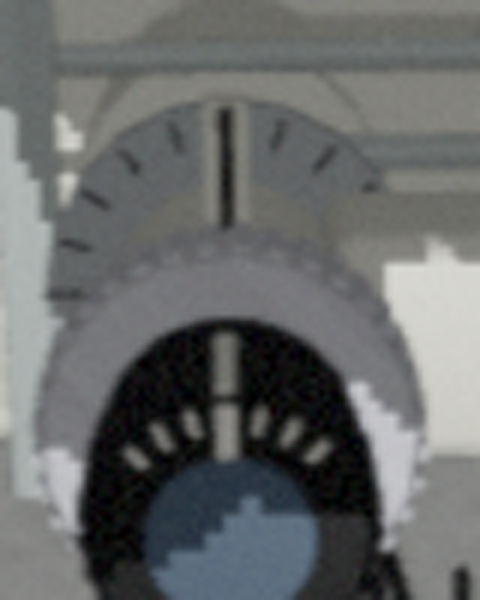

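```bash
python3 - <<'E'
from ang import run
run("w7.npz",240,120,6,(231.6,540),(228.3,457),(227,402),(226.5,222),(225.5,110),z=.2974,ticks=[(138,458),(165,437),(192,423),(259,422),(291,434),(318,452)])
E
```

```text
centre [0.496  0.0852 0.2974] zero: own ctr 91.33540738644055 axis 92.1708151755816 line 90.80633689274141 r 0.015966210142693695 0.014685787710502204
  tick 136.41262188181486 140.9832413262656
  tick 120.70629767269048 124.29867291789469
  tick 107.1111261250597 109.54179627453094
  tick 77.29899987911361 76.83409438491275
  tick 61.894253596198425 59.89340352278418
  tick 46.99327888022991 43.69146147354341
ptr tip [0.4955 0.1213 0.228 ] own 90.85067214518828 axis 91.18492939192777 line 90.02900188850714
```

The zero line reads about 91.3° against the pointer's 90.8°, so it is aligned within a degree. Now I turn the hand back anticlockwise in the air so it has room to tighten.

```bash
python3 -m inch '[[[0,0,0],7],[[0,0,0],7],[[0,0,0],7],[[0,0,0],7],[[0,0,0],7],[[0,0,0],7],[[0,0,0],7],[[0,0,0],7]]' 100; python3 -m inch '[[[0,0,0],7],[[0,0,0],7],[[0,0,0],7],[[0,0,0],7],[[0,0,0],7],[[0,0,0],7],[[0,0,0],7],[[0,0,0],7]]';  python3 st.py
```

```text
t: 9.75
tool_pos: [0.4969, 0.0831, 0.4]
tcp_rot: [0.28, 0.96, 0.001, 0.024]
ft_force: [-0.1, -0.1, -0.1]
finger_gap: 0.0854
t: 10.42
tool_pos: [0.4958, 0.0828, 0.4003]
tcp_rot: [-0.214, 0.976, 0.012, 0.022]
ft_force: [-0.1, 0.3, 0.2]
finger_gap: 0.0852
t 10.4167 pos [0.4958 0.0828 0.4003] z [0.037 0.032] jaw deg 114.8 F [-0.1  0.3  0.2] T [-0.013  0.072  0.044] gap 0.0852 q6 -0.282
```

```bash
python3 -m inch '[[[0,0.3,-1.5],6],[[0,0,-3],6],[[0,0,-3],0],[[0,0,-2],0]]'; python3 st.py
```

```text
t: 10.75
tool_pos: [0.4991, 0.0861, 0.3083]
tcp_rot: [-0.325, 0.945, 0.013, 0.027]
ft_force: [-0.8, -1.0, 0.2]
finger_gap: 0.0853
t 10.75 pos [0.4991 0.0861 0.3083] z [0.043 0.042] jaw deg 127.9 F [-0.8 -1.   0.2] T [-0.049  0.084  0.033] gap 0.0853 q6 -0.511
```

```bash
python3 -m inch '[[[-0.35,0,-2],0],[[-0.1,0,-1.8],0],[[0,0,-0.7],0]]'; python3 st.py;  python3 look.py w8|head -1
```

```text
t: 11.0
tool_pos: [0.4921, 0.0856, 0.2582]
tcp_rot: [-0.326, 0.945, 0.013, 0.025]
ft_force: [-0.1, 0.2, 0.4]
finger_gap: 0.0852
t 11.0 pos [0.4921 0.0856 0.2582] z [0.039 0.042] jaw deg 128.07 F [-0.1  0.2  0.4] T [ 0.     0.043 -0.039] gap 0.0852 q6 -0.512
[0.4921 0.0856 0.2582] [ 0.151  0.182 -0.23   1.114  0.035 -0.512] [ 0.     0.043 -0.039]
```

View pics/w8.png

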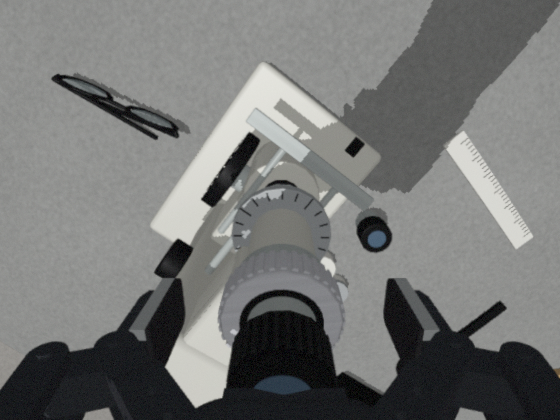

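```bash
python3 -m inch '[[[0.3,0.05,0.1],0],[[0,0,0],0],[[0,0,0],0],[[0,0,0],0]]' 0; python3 st.py
```

```text
t: 11.63
tool_pos: [0.4987, 0.0889, 0.2674]
tcp_rot: [-0.326, 0.945, 0.015, 0.031]
ft_force: [-3.8, 3.5, -0.2]
finger_gap: 0.048
t 11.6333 pos [0.4987 0.0889 0.2674] z [0.048 0.049] jaw deg 128.13 F [-3.8  3.5 -0.2] T [0.505 0.591 0.113] gap 0.048 q6 -0.512
```

```bash
for i in 1; do python3 -m inch '[[[0,0,0],-6],[[0,0,0],-6],[[0,0,0],-6]]'; python3 st.py; done; python3 -m inch '[[[0,0,0],-6],[[0,0,0],-6],[[0,0,0],-6]]'; python3 st.py
```

```text
t: 11.88
tool_pos: [0.4991, 0.0881, 0.2668]
tcp_rot: [-0.17, 0.985, 0.009, 0.033]
ft_force: [0.9, -1.0, -2.6]
finger_gap: 0.0477
t 11.8833 pos [0.4991 0.0881 0.2668] z [0.061 0.029] jaw deg 109.56 F [ 0.9 -1.  -2.6] T [-0.206 -0.026  0.247] gap 0.0477 q6 -0.177
t: 12.13
tool_pos: [0.4993, 0.087, 0.2661]
tcp_rot: [-0.006, 0.999, 0.002, 0.033]
ft_force: [1.5, -2.6, -2.3]
finger_gap: 0.0481
t 12.1333 pos [0.4993 0.087  0.2661] z [0.067 0.004] jaw deg 90.71 F [ 1.5 -2.6 -2.3] T [-0.019 -0.092  0.254] gap 0.0481 q6 0.164
```

```bash
python3 -m inch '[[[0,0,0],-6],[[0,0,0],-6],[[0,0,0],-6]]'; python3 st.py;  python3 -m inch '[[[0,0,0],-5]]'; python3 st.py
```

```text
t: 12.38
tool_pos: [0.4992, 0.0859, 0.2655]
tcp_rot: [0.158, 0.987, -0.005, 0.033]
ft_force: [1.1, -2.7, -1.8]
finger_gap: 0.048
t 12.3833 pos [0.4992 0.0859 0.2655] z [ 0.063 -0.019] jaw deg 71.83 F [ 1.1 -2.7 -1.8] T [ 0.176 -0.174  0.217] gap 0.048 q6 0.505
t: 12.47
tool_pos: [0.4991, 0.0855, 0.2653]
tcp_rot: [0.203, 0.979, -0.006, 0.033]
ft_force: [0.1, -2.4, -2.9]
finger_gap: 0.0479
t 12.4667 pos [0.4991 0.0855 0.2653] z [ 0.061 -0.026] jaw deg 66.55 F [ 0.1 -2.4 -2.9] T [ 0.221 -0.147  0.232] gap 0.0479 q6 0.6
```

```bash
python3 -m inch '[[[0,0,0],-4]]'; python3 st.py;  python3 -m inch '[[[0,0,0],-3]]'; python3 st.py
```

```text
t: 12.55
tool_pos: [0.499, 0.0853, 0.2652]
tcp_rot: [0.239, 0.97, -0.008, 0.032]
ft_force: [-0.6, -2.9, -1.9]
finger_gap: 0.0481
t 12.55 pos [0.499  0.0853 0.2652] z [ 0.059 -0.03 ] jaw deg 62.31 F [-0.6 -2.9 -1.9] T [ 0.284 -0.209  0.148] gap 0.0481 q6 0.676
t: 12.63
tool_pos: [0.4989, 0.085, 0.265]
tcp_rot: [0.266, 0.963, -0.009, 0.032]
ft_force: [-1.7, -2.0, -1.9]
finger_gap: 0.0479
t 12.6333 pos [0.4989 0.085  0.265 ] z [ 0.057 -0.034] jaw deg 59.12 F [-1.7 -2.  -1.9] T [ 0.338 -0.231  0.202] gap 0.0479 q6 0.733
```

```bash
python3 -m inch '[[[0,0,0],-5]]'; python3 st.py;  python3 -m inch '[[[0,0,0],-5]]'; python3 st.py
```

```text
t: 12.72
tool_pos: [0.4987, 0.0848, 0.265]
tcp_rot: [0.309, 0.95, -0.01, 0.031]
ft_force: [-0.6, -2.8, -2.6]
finger_gap: 0.0482
t 12.7167 pos [0.4987 0.0848 0.265 ] z [ 0.053 -0.039] jaw deg 53.95 F [-0.6 -2.8 -2.6] T [ 0.294 -0.286  0.347] gap 0.0482 q6 0.825
t: 12.8
tool_pos: [0.4986, 0.0845, 0.2648]
tcp_rot: [0.352, 0.935, -0.012, 0.031]
ft_force: [-1.9, -2.3, -2.8]
finger_gap: 0.0478
t 12.8 pos [0.4986 0.0845 0.2648] z [ 0.049 -0.044] jaw deg 48.74 F [-1.9 -2.3 -2.8] T [ 0.276 -0.372  0.462] gap 0.0478 q6 0.918
```

```bash
python3 -m inch '[[[0,0,0],-4]]'; python3 st.py
```

```text
t: 12.88
tool_pos: [0.4984, 0.0843, 0.2647]
tcp_rot: [0.386, 0.922, -0.013, 0.03]
ft_force: [-2.8, -2.7, -2.6]
finger_gap: 0.0478
t 12.8833 pos [0.4984 0.0843 0.2647] z [ 0.045 -0.048] jaw deg 44.56 F [-2.8 -2.7 -2.6] T [ 0.331 -0.439  0.562] gap 0.0478 q6 0.993
```

```bash
python3 -m inch '[[[0,0,0],-4]]'; python3 st.py
```

```text
t: 12.97
tool_pos: [0.4982, 0.0841, 0.2647]
tcp_rot: [0.419, 0.907, -0.015, 0.029]
ft_force: [-1.5, -2.2, -2.1]
finger_gap: 0.0478
t 12.9667 pos [0.4982 0.0841 0.2647] z [ 0.041 -0.051] jaw deg 40.43 F [-1.5 -2.2 -2.1] T [ 0.331 -0.467  0.681] gap 0.0478 q6 1.066
```

```bash
python3 -m inch '[[[0,0,0],-2]]'; python3 st.py
```

```text
t: 13.05
tool_pos: [0.4982, 0.084, 0.2646]
tcp_rot: [0.435, 0.9, -0.015, 0.029]
ft_force: [-2.0, -1.9, -2.3]
finger_gap: 0.0479
t 13.05 pos [0.4982 0.084  0.2646] z [ 0.039 -0.053] jaw deg 38.35 F [-2.  -1.9 -2.3] T [ 0.369 -0.561  0.715] gap 0.0479 q6 1.103
```

```bash
python3 -m inch '[[[0,0,0],-4]]'; python3 st.py
```

```text
t: 13.13
tool_pos: [0.498, 0.0838, 0.2645]
tcp_rot: [0.467, 0.884, -0.017, 0.028]
ft_force: [-2.0, -2.7, -2.3]
finger_gap: 0.0481
t 13.1333 pos [0.498  0.0838 0.2645] z [ 0.035 -0.056] jaw deg 34.32 F [-2.  -2.7 -2.3] T [ 0.27  -0.595  0.857] gap 0.0481 q6 1.174
```

It is at 0.86 N m, inside the firm range, so I release, rise and check.

```bash
python3 -m inch '[[[0,0,0],0],[[0,0,0],0],[[0,0,0],0]]' 90; python3 st.py; python3 -m inch '[[[0,0,2],0],[[0,0,3],0],[[0,0,3],-7],[[0,0,3],-7],[[0,0,1.5],-7],[[0,0,0],-7],[[0,0,0],-6],[[0,0,0],0]]'; python3 st.py; python3 look.py w9;python3 - <<'E'
import cv2
t=cv2.imread("pics/w9.png")
cv2.imwrite("pics/w9d.png",cv2.resize(t[110:230,230:330],None,fx=5,fy=5,interpolation=2))
E
```

```text
t: 13.38
tool_pos: [0.4983, 0.084, 0.2649]
tcp_rot: [0.466, 0.884, -0.016, 0.029]
ft_force: [-0.4, -0.1, 0.0]
finger_gap: 0.0769
t 13.3833 pos [0.4983 0.084  0.2649] z [ 0.035 -0.056] jaw deg 34.41 F [-0.4 -0.1  0. ] T [0.034 0.058 0.009] gap 0.0769 q6 1.173
t: 14.05
tool_pos: [0.4977, 0.0838, 0.3981]
tcp_rot: [0.71, 0.704, -0.02, 0.022]
ft_force: [0.5, -0.3, 0.4]
finger_gap: 0.0768
t 14.05 pos [0.4977 0.0838 0.3981] z [ 0.003 -0.059] jaw deg -0.48 F [ 0.5 -0.3  0.4] T [ 0.021 -0.01  -0.031] gap 0.0768 q6 1.781
[0.4977 0.0838 0.3981] [ 0.202  0.213  0.171  1.537 -0.059  1.781] [ 0.021 -0.01  -0.031]
eyepiece [(array([281.7, 204.3]), 0.77)]
zero_line [(array([278.1, 202.2]), 0.59)]
index_tip [(array([310.3, 145.7]), 0.69)]
lock_ring [(array([279.7, 175.9]), 0.95)]
ring_grip [(array([282.6, 173.1]), 0.98)]
expect 276.96851192903875 207.9626792106334
```

View pics/w9d.png

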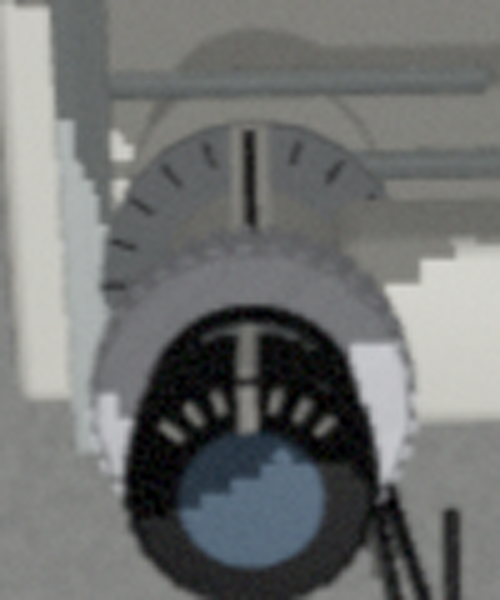

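The zero line (about 247,400) and the pointer (about 250,180) still look in line. I'll put numbers on it.

```bash
python3 - <<'E'
from ang import run
run("w9.npz",230,110,5,(252,500),(248.5,430),(247.5,386),(251.5,223),(249.5,132),z=.2974,ticks=[(173,431),(197,414),(221,403),(274,402),(299,410),(325,425)])
from h import *
# orange: line/pointer column centroids
im=np.load("w9.npz")["im"].astype(int).sum(2)
for r in range(136,200,2):
    seg=im[r,272:288]; 
    print(r,seg//3)
E
```

```text
centre [0.4959 0.0852 0.2974] zero: own ctr 91.42991336824952 axis 92.55805268258048 line 90.51760111146554 r 0.015758673579812175 0.014468815480955608
  tick 136.1993937325298 140.97140190460127
  tick 120.1069431335147 123.96766187347076
  tick 105.891368581237 108.56053730838785
  tick 77.54032540644496 77.38632667305502
  tick 63.449871784498974 61.840846569316525
  tick 47.239870124482756 44.1694096038749
ptr tip [0.4955 0.1216 0.228 ] own 90.65955273703342 axis 91.09668333407257 line 90.57500742931099
136 [ 91  96  96 104 117 122  92  59  64 107 121 114 103 100  99 100]
138 [ 96  97 101 105 117 122  87  33  50 104 122 112 103  99  95  99]
140 [ 84  94  98 105 116 124  90  46  43 105 120 113 101  99  99  97]
142 [ 68  86  97 103 120 123  92  34  40 102 122 113 102  98  98  88]
144 [ 98  99  99 103 115 122  91  39  37 102 123 113 100  99  96  97]
146 [ 96  98  97  98 116 122  91  39  38  98 124 115 103  98 100  97]
148 [ 98  99 101 101 115 120  89  40  35 103 123 118 108 100 100  98]
150 [103 104 108 106 118 120  98  54  37 101 122 119 111 105 105 103]
152 [104 104 103 106 114 12
[... 872 characters left out ...]
 22  59  99 111  95  61  15   7  12   7  11  20]
180 [ 11  10  16  14  23  69 100 108  96  58  16  10  12  16   4   6]
182 [ 17   8  11   9  32  75 103 109  94  59  16   7  10  13  16  16]
184 [ 18   6  12  10  22  79 114 118  99  63  19   6  11  19   9   7]
186 [12 10 15  6 11 38 46 56 46 28 21  9  7 18 11  9]
188 [ 59  66  42  13  28  86 119 131 117  72  24  24  65  87  63  18]
190 [ 65 107  92  37  22  73 118 132 118  71  26  46 104 102  54  18]
192 [ 28  79  83  53  30  70 120 131 129  89  37  52  80  59  27  13]
194 [  1  16   7  14  19  70 115 132 131  90  32   7   6  11  13   8]
196 [ 6 14 23 30 36 67 96 96 90 64 29 27 24 22 17 19]
198 [35 47 54 52 50 54 52 51 52 55 52 51 52 55 49 41]
```

```bash
python3 st.py; python3 -c "
from plant import job; print(job.hand_in())"
```

```text
t 14.35 pos [0.4966 0.0836 0.3966] z [ 0.   -0.06] jaw deg -0.33 F [-0.3  0.2 -0.2] T [ 0.052  0.    -0.009] gap 0.0767 q6 1.779
the job is handed in; nothing more can be done
None
```

The eyepiece is set to zero and locked, and I handed the job in at 14.35 s of the 58 s allowed; no verdict was reported.

- **Loosening:** I turned the lock ring about 46° anticlockwise. It broke loose at about 0.56 N m and then ran at 0.2–0.25 N m.
- **Setting zero:** I turned the eyepiece about 59.5° clockwise. With the fingers clear, the zero line read about 91.3° and the index pointer about 90.8°.
- **Tightening:** I turned the ring about 94° clockwise. It began to bear at a hand angle of about 57°, and I stopped at a measured 0.86 N m, inside the 0.7–1 N m firm range.

**Last check, after tightening and letting go:**
- The zero line read 90.5–92.6° depending on the method (best estimate about 91.4°), and the pointer read 90.6–91.1°. They are in line to within about 1°, so the eyepiece did not visibly move.
- The gripper was clear, about 10 cm above the eyepiece, with near-zero force.

**What disagreed or was not checked:**
- The torque rose at about 0.13–0.14 N m per 0.1 rad instead of the stated 0.2. I put this down to give in the fingers and relied on the torque reading.
- The tool drifted to about 0.06 rad of tilt during the work, with no visible effect.
- I did not photograph the whole table at the end to confirm the other items were unmoved, but nothing in the moves or force readings suggested contact with them.

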